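# Close up the workbench tool chest

### The job

Close up the teal tool chest: with the fingertips, push both of its open drawers fully home, and only then push the raised lid over and down until it is fully shut. Leave the chest closed and the hand clear, and do not pick up or shift any of the things standing around it.

Things in the scene. Friction and masses are not known exactly. Their poses are not given: they have to be found in the camera images.
- chest: Teal metal tool chest, screwed to the bench: 140 deep (its x) by 284 wide (its y) by 90 high. Origin at the centre of its underside, on the bench; its x points from the drawer side (robot's side) to the hinge side, y to the left drawer, z up. Two drawers side by side fill the front under a shallow parts tray (open top); the lid's hinge line runs along y at x = +70, z = 90.
- drawer_left (a joint): Opening of the left drawer (+y half), m: 0 = fully home, 0.075 = stop; it slides out along the chest's -x. Takes about 2 N to slide, stays where it is left, stops dead at 0.
- drawer_left_face (a point): Centre of the left drawer's plain flat front (no handle), on its outer face: 132 wide, 50 high, from 12 to 62 above the bench, 8 thick. When home this point lies at x = -78, y = +70, z = 37 in the chest's frame. Behind the front is an open steel box 126 wide, 38 high, full of screws.
- drawer_right (a joint): Opening of the right drawer (-y half); same as the left one.
- drawer_right_face (a point): Centre of the right drawer's front, same sizes; when home at x = -78, y = -70, z = 37 in the chest's frame.
- lid (a joint): Angle of the chest's lid, rad: 0 = shut flat on the chest, growing as the free edge rises and swings back to the hinge side (pi/2 = upright, stop at 1.7). Stiff hinge: the lid stays at any angle; 1 to 3 N at the free edge push it towards shut, and it must be pushed all the way (it does not fall).
- lid_edge (a point): Middle of the lid's free edge, on the outer face. The lid is a flat teal pan 140 (hinge to free edge) by 284 wide by 18 thick with a closed outer face (upwards when shut, facing away from the robot when raised) and a 12 deep skirt on the inner side. Shut, this point is at x = -70, y = 0, z = 108 in the chest's frame; in the plane of swing it is 140 from the hinge line along the lid and 18 outward.
- glue_bottle: Bystander: white bottle with orange cap, 52 diameter, 140 high; origin under its centre.
- screwdriver: Bystander: red-handled screwdriver lying on the bench, 200 long along its x.
- tape_roll: Bystander: grey roll of tape lying flat, 96 diameter, 45 high; origin under its centre.
- spray_can: Bystander: blue spray can, 64 diameter, 170 high; origin under its centre.
- screw_carton: Bystander: light blue carton of screws 75 x 110 x 50 high; origin under its centre.
- jar: Bystander: glass jar with brass-coloured cap, 72 diameter, 90 high; origin under its centre.

How it is judged:
On the way, in this order (a step that is already met when the one before it is completed fails the run):
1. both drawers are fully home while the lid is still up (value of joint each of drawer_left, drawer_right below 0.005 m and value of joint lid above 0.6 rad), for 0.2 s.
2. the lid is shut (value of joint lid below 0.05 rad), for 0.2 s.
At the end, for the whole second after the job is handed in: Both drawers within 5 mm of fully home, the lid within 0.05 rad of shut, and every bystander within 30 mm of where it stood (value of joint each of drawer_left, drawer_right below 0.005 m and value of joint lid below 0.05 rad and distance of each of glue_bottle, screwdriver, tape_roll, spray_can, screw_carton, jar from where it was at the start of the episode below 0.03 m); the robot touches nothing.
It fails at once if one of the things standing around the chest is picked up or shifted by more than 30 mm (distance of any of glue_bottle, screwdriver, tape_roll, spray_can, screw_carton, jar from where it was at the start of the episode above 0.03 m).
It also fails if it takes over 48 s, if anything falls off the work surface, if the arm or the gripper's body presses on something with over 40 N, if the wrist force passes 120 N, or if a joint passes its speed limit or range.

### The arm

A 7-joint arm with a two-finger parallel gripper is mounted at the origin on the work surface. World frame = base frame: x ahead of the robot, y to its left, z up, the work surface at z = 0. Lengths are in m, angles in rad, forces in N, time in s.
With the tool pointing down it reaches from about 0.4 to 0.875 m from the base axis. Payload 4.4 kg.
Tool frame: the origin (TCP) lies at the very end of the fingers, on their centre line; the grasp point (between the pads) lies 19 mm behind it (grip_depth is the distance from the TCP to the grasp point, in m); z points along the fingers, y is the line along which they close (so a half turn about z gives the same grasp; the last joint's range is limited). The gripper opens to 85 mm and grips with 20 to 120 N. Pads are 22 mm wide; open, the fingers measure 114 mm over their backs; the gripper's body (76 mm by 85 mm) begins 54 mm behind the grasp point. The pads swing forward as they close: fully open they stand 13 mm farther back than shut.
Start: joints at [1.058, 0.628, 0.038, 1.517, -0.027, 0.996, -0.02], TCP at [0.281, -0.586, 0.231] pointing down, gripper open.
Joint ranges: [-3.06, 3.06], [-0.37, 2.12], [-1.25, 1.32], [0.18, 2.47], [-1.1, 4.24], [0.23, 1.98], [-2.94, 2.94]. Speed limits (rad/s): [2.57, 2.57, 3.14, 3.14, 3.14, 3.14, 3.14].

### API

Orientations are given as a 3x3 rotation matrix whose columns are the frame's x, y, z axes.
In Python, from bench import move_ptp, move_l, set_joints, set_gripper, wait, solve_ik, camera, camera_info, MotionError, finish_job, read_time, read_joint_pos, read_qd, read_effort, read_position, read_eef_rot, read_contact_force, read_ft_torque, read_gripper_width, read_grasp_force, grip_depth gives the robot as it stands. Calls block until the motion is done:
- move_ptp(position, orientation): joint-space move of the TCP to a pose.
- move_l(position, orientation=None, velocity=0.15, force_limit=None): straight line of the TCP; orientation=None keeps the orientation; velocity is the mean speed in m/s. With force_limit (N) it stops when the force on the tool has changed by that much, and returns True; else False.
- set_joints(angles): joint-space move.
- set_gripper(opening): finger opening in m; the grip force is fixed at half the most; returns when the fingers have stopped.
- wait(seconds).
- solve_ik(position, orientation): joint angles nearest the present ones, or None.
- camera(name): name is "scene" or "top" or "wrist"; returns the picture (480x640x3 uint8, blue, green, red); there is no depth.
- camera_info(name): a dict with "fx", "fy", "cx", "cy" (pixels), "world_from_camera" (4x4, takes a point from camera to world coordinates). Camera axes: x right, y up, looking along -z (the intrinsics and any distortion apply to the point x, -y, -z); pixel columns grow to the right and rows downward; lengths in m; the calibration is good to about 2 mm. The wrist camera is an equidistant fisheye: a pixel r from the principal point sees the ray r / f radians off the axis. A picture is of the moment at which its call begins: read the wrist's pose just before it. camera_info takes no time and is no camera call; for the wrist camera it gives the pose at the moment of the call.
A pose or a line that the arm cannot do raises MotionError and nothing moves.
- finish_job(): hands the job in; it is judged then, once.
Readings, each from a call of its own:
- read_time(): time.
- read_joint_pos(): joint angles.
- read_qd(): joint speeds.
- read_effort(): joint torques, N m.
- read_position(): TCP position.
- read_eef_rot(): TCP orientation.
- read_contact_force(): force on the tool from outside, world axes, zero at the start.
- read_ft_torque(): the same for the moment, N m.
- read_gripper_width(): finger opening in m.
- read_grasp_force(): force on a finger pad.
Only numpy, scipy, OpenCV 4.12 (cv2) and the standard library are available. Lean on these libraries where they do the work, as an engineer would, in place of code of your own. Each camera call takes 0.05 s, during which the arm holds its last target. There are 200 camera calls.

## Working session

There is one attempt and no reset: what is moved stays moved. The work goes in short steps, each a Python script; the robot and the scene stay as the last script left them, time stands still between calls to the robot, and variables do not carry over. Pictures are saved under pics/ and viewed, at most 10 in all, crops included, and the job is handed in when it is done.

```bash
mkdir -p pics
python3 - <<'E'
from bench import *
import cv2
for n in("scene","top"):
    cv2.imwrite(f"pics/{n}0.png",camera(n)); i=camera_info(n); print(n,i)
print(read_time())
E
```

```text
scene {'fx': 452.53421705247456, 'fy': 452.53421705247456, 'cx': 319.8327633360664, 'cy': 236.97515749615442, 'world_from_camera': array([[-0.12606412, -0.75147822,  0.64760197,  1.29270472],
       [ 0.99192661, -0.08643004,  0.09279785,  0.12142405],
       [-0.0137633 ,  0.65407211,  0.75630698,  0.92122035],
       [ 0.        ,  0.        ,  0.        ,  1.        ]])}
top {'fx': 615.0770922582367, 'fy': 615.0770922582367, 'cx': 323.5402964640656, 'cy': 235.94437863548114, 'world_from_camera': array([[ 1.15471033e-02,  9.85770429e-01, -1.67700109e-01,
         2.73295843e-01],
       [-9.99931498e-01,  1.17045733e-02, -4.94337230e-05,
         1.98165476e-02],
       [ 1.91412792e-03,  1.67689192e-01,  9.85838055e-01,
         1.73020569e+00],
       [ 0.00000000e+00,  0.00000000e+00,  0.00000000e+00,
         1.00000000e+00]])}
0.1
```

View pics/scene0.png

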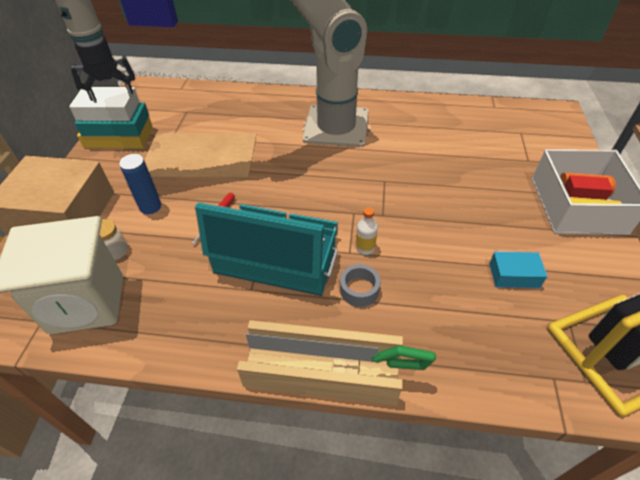

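View pics/top0.png

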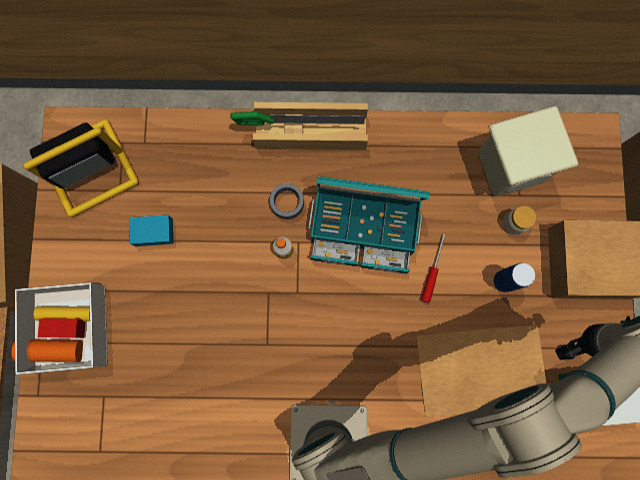

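The top view shows the chest at about (365,222) with the drawers pulled toward the robot. The bottle is at (282,246), the tape at (286,201) and the screwdriver at (433,270). I'll zoom in next.

```bash
cat > h.py <<'E'
import numpy as np
from bench import *
def ray(n,u,v):
    i=camera_info(n);T=i["world_from_camera"]
    d=T[:3,:3]@np.array([(u-i["cx"])/i["fx"],-(v-i["cy"])/i["fy"],-1]);return T[:3,3],d
def onz(n,u,v,z):
    o,d=ray(n,u,v);return o+d*(z-o[2])/d[2]
def proj(n,p):
    i=camera_info(n);T=i["world_from_camera"];c=T[:3,:3].T@(np.array(p)-T[:3,3])
    return i["cx"]+i["fx"]*c[0]/-c[2], i["cy"]-i["fy"]*c[1]/-c[2]
E
python3 -c "
import cv2
a=cv2.imread('pics/top0.png')[165:285,290:450];cv2.imwrite('pics/c1.png',cv2.resize(a,None,fx=5,fy=5,interpolation=cv2.INTER_CUBIC))"
```

```text
(no output)
```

View pics/c1.png

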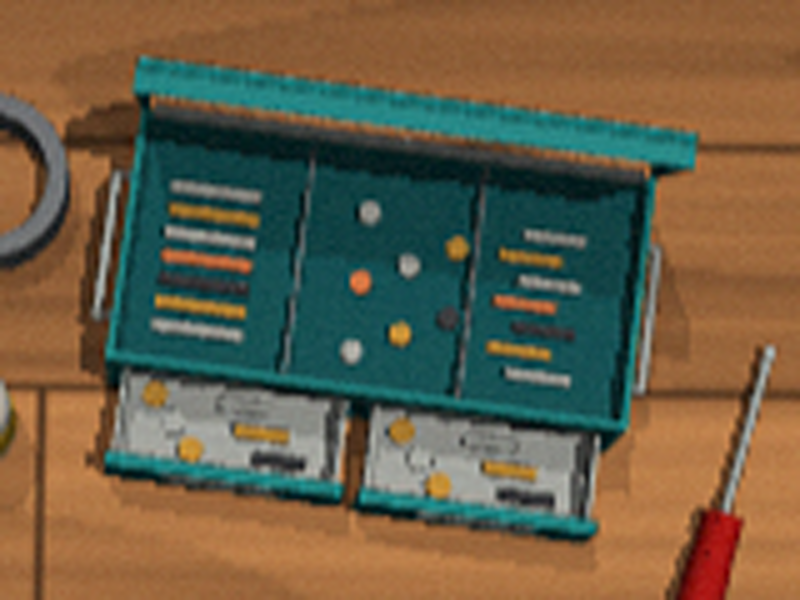

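The crop shows the body's front rim from (107,362) to (620,432). The drawer fronts' top edges run (105,468)–(340,497) and (358,512)–(592,537). The lid's free edge runs from (138,60) to (697,135).

Run:
```python
from h import *
P=lambda u,v,z:onz("top",290+(u+.5)/5-.5,165+(v+.5)/5-.5,z)
np.set_printoptions(precision=4,suppress=True)
a,b=P(107,364,.09),P(622,434,.09)
y=(a-b)/np.linalg.norm(a-b); x=np.array([y[1],-y[0],0]); o=(a+b)/2+.07*x;o[2]=0
print("w",np.linalg.norm(a-b),"yaw",np.arctan2(x[1],x[0]),"o",o)
loc=lambda p:np.array([(p-o)@x,(p-o)@y,p[2]])
for q in[(105,470),(340,499),(358,510),(592,537)]:print("drawer",loc(P(*q,.062)))
# lid free edge rows: solve lid angle from ray meeting local plane, inner/outer free corners
for q in[(138,60),(697,135),(138,92),(697,168)]:
    oo,d=ray("top",290+q[0]/5,165+q[1]/5)
    for th in np.arange(1.1,1.71,.1):
        for s,nm in((.018,'out'),(0,'in')):
            lx=.07-.14*np.cos(th)+s*np.sin(th);lz=.09+.14*np.sin(th)+s*np.cos(th)
            p=oo+d*(lz-oo[2])/d[2]; print(q,nm,round(th,2),"dx",round(loc(p)[0]-lx,4),"y",round(loc(p)[1],4)) if abs(loc(p)[0]-lx)<.012 else 0
for n,c,z in(("bottle",(282,241),.14),("tape",(286,201),.045)):
    p=onz("top",*c,z);print(n,p,loc(p))
for c in((430,300),(443,236)):p=onz("top",*c,.015);print("sd",p,loc(p))
```

```text
w 0.28023560204423215 yaw -0.12503545688095102 o [ 0.5999 -0.094   0.    ]
drawer [-0.1238  0.1342  0.062 ]
drawer [-0.1221  0.0048  0.062 ]
drawer [-0.1267 -0.0057  0.062 ]
drawer [-0.124  -0.1339  0.062 ]
(138, 60) out 1.4 dx -0.0023 y 0.1393
(138, 60) in 1.5 dx 0.0019 y 0.1394
(697, 135) out 1.3 dx 0.012 y -0.1435
(697, 135) out 1.4 dx -0.0024 y -0.1433
(697, 135) in 1.5 dx 0.0018 y -0.1435
(138, 92) out 1.2 dx 0.0102 y 0.1372
(138, 92) out 1.3 dx -0.0043 y 0.1371
(138, 92) in 1.4 dx -0.0002 y 0.1372
(697, 168) out 1.2 dx 0.0097 y -0.1457
(697, 168) out 1.3 dx -0.0049 y -0.1453
(697, 168) in 1.4 dx -0.0008 y -0.1456
bottle [0.5291 0.1285 0.14  ] [-0.098   0.2119  0.14  ]
tape [0.6582 0.1264 0.045 ] [0.0303 0.2259 0.045 ]
sd [ 0.3879 -0.2782  0.015 ] [-0.1873 -0.2092  0.015 ]
sd [ 0.5689 -0.3181  0.015 ] [-0.0028 -0.2262  0.015 ]
```

```bash
cat >> h.py <<'E'
np.set_printoptions(precision=4,suppress=True)
yaw=-.125; cx=np.array([np.cos(yaw),np.sin(yaw),0]); cy=np.array([-cx[1],cx[0],0]); O=np.array([.600,-.094,0])
W=lambda x,y,z:O+x*cx+y*cy+[0,0,z]
L=lambda p:np.array([(p-O)@cx,(p-O)@cy,p[2]])
R=np.column_stack([cx,-cy,[0,0,-1]])
E
python3 - <<'E'
from h import *
import cv2
print(read_eef_rot())
if read_eef_rot()[0,0]*R[0,0]+read_eef_rot()[1,0]*R[1,0]<0: R[:,:2]*=-1
print(R[:,0])
set_gripper(0)
move_ptp(W(-.165,-.07,.2),R)
for y in(-.07,.07):
    move_l(W(-.165,y,.2 if y<0 else .12),R,velocity=.2)
    move_l(W(-.165,y,.037),velocity=.15)
    hit=move_l(W(-.080,y,.037),velocity=.06,force_limit=14)
    print(y,hit,L(read_position()),read_contact_force(),read_time())
    move_l(W(-.165,y,.037),velocity=.2)
    move_l(W(-.165,y,.12),velocity=.2)
move_l(W(-.165,.07,.3),velocity=.25)
a=camera("top");cv2.imwrite("pics/t2.png",a)
cv2.imwrite('pics/c2.png',cv2.resize(a[165:285,290:450],None,fx=5,fy=5,interpolation=cv2.INTER_CUBIC))
cv2.imwrite("pics/s2.png",camera("scene"));print(read_time())
E
```

```text
[[ 0.9018  0.4321 -0.0007]
 [ 0.4321 -0.9018  0.0015]
 [ 0.     -0.0017 -1.    ]]
[ 0.9922 -0.1247  0.    ]Traceback (most recent call last):
  File "<stdin>", line 10, in <module>
bench.MotionError: the arm cannot follow that straight line within its joint ranges
```

Run:
```python
from h import *
from scipy.spatial.transform import Rotation as Ro
print(read_joint_pos(),L(read_position()),read_time())
for y in(-.07,.07):
  for t in(-30,-20,-10,0,10,20,30,40,50):
    Rt=Ro.from_rotvec(cy*np.radians(t)).as_matrix()@R
    print(y,t,"z",Rt[:,2]@cx,[[solve_ik(W(x,y,z),Rt) is not None for x in(-.165,-.15,-.12,-.089)] for z in(.2,.12,.045,.037)])
```

```text
[ 0.1567  0.4001  0.1423  2.0884 -0.0901  0.6587 -1.3377] [-0.1649 -0.0706  0.2   ] 2.825
-0.07 -30 z 0.49999999999999983 [[False, False, True, True], [False, False, False, True], [False, False, False, True], [False, False, False, True]]
-0.07 -20 z 0.34202014332566866 [[True, True, True, True], [False, True, False, False], [False, False, True, True], [False, False, True, True]]
-0.07 -10 z 0.17364817766693033 [[True, True, True, True], [True, True, True, True], [False, False, True, True], [False, False, True, True]]
-0.07 0 z 0.0 [[True, True, True, True], [True, True, True, True], [True, True, True, True], [True, True, True, True]]
-0.07 10 z -0.17364817766693033 [[True, True, True, True], [True, True, True, True], [True, True, True, True], [True, True, True, True]]
-0.07 20 z -0.34202014332566866 [[True, True, True, True], [True, True, True, True], [True, True, True, True], [True, True, True, True]]
-0.07 30 z -0.49999999999999983 [[True, True, True, True], [True, True, True, True], [True, True, True, True], [True, True, True, True]]
-0.07 40 z -0.6427876096865393 [[True, True, Tr
[... 750 characters left out ...]
ue, True, True, True]]
0.07 10 z -0.17364817766693033 [[True, True, True, True], [True, True, True, True], [True, True, True, True], [True, True, True, True]]
0.07 20 z -0.34202014332566866 [[True, True, True, True], [True, True, True, True], [True, True, True, True], [True, True, True, True]]
0.07 30 z -0.49999999999999983 [[True, True, True, True], [True, True, True, True], [True, True, True, True], [True, True, True, True]]
0.07 40 z -0.6427876096865393 [[True, True, True, True], [True, True, True, True], [True, True, True, True], [True, True, True, True]]
0.07 50 z -0.7660444431189779 [[True, True, True, True], [True, True, True, True], [True, True, True, True], [True, True, True, True]]
```

```bash
cat > d.py <<'E'
from h import *
import cv2
from scipy.spatial.transform import Rotation as Ro
Rt=Ro.from_rotvec(cy*np.radians(10)).as_matrix()@R
for y in(-.07,.07):
    move_l(W(-.16,y,.12),Rt,velocity=.2)
    move_l(W(-.16,y,.045),velocity=.15)
    hit=move_l(W(-.080,y,.045),velocity=.06,force_limit=14)
    print(y,hit,L(read_position()),read_contact_force(),read_time())
    move_l(W(-.16,y,.045),velocity=.2)
    move_l(W(-.16,y,.12),velocity=.2)
move_l(W(-.16,.07,.3),R,velocity=.25)
a=camera("top");cv2.imwrite("pics/t2.png",a)
cv2.imwrite("pics/s2.png",camera("scene"));print(read_time())
E
python3 d.py
```

```text
-0.07 True [-0.0889 -0.07    0.0445] [-0.945  -0.1987 -0.2853] 5.1833
0.07 True [-0.0884  0.0699  0.0446] [0.0932 0.0213 0.8207] 8.875
10.8667
```

View pics/t2.png

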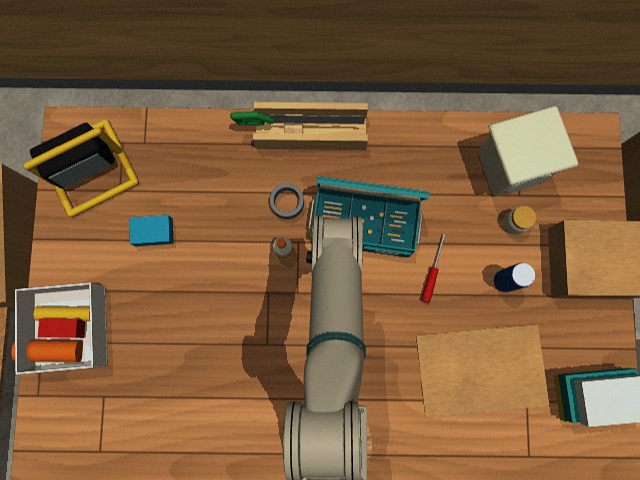

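The right drawer's front sits flush under the rim at about (385,250). The arm hides the left one. I'll move over behind the lid and check both before pushing it.

Run:
```python
from h import *
import cv2
move_l(W(-.1,0,.31),R,velocity=.25)
move_l(W(.115,0,.31),R,velocity=.25)
move_l(W(.115,0,.21),R,velocity=.2)
print(L(read_position()),read_time(),read_contact_force())
a=camera("top");w=camera("scene");
b=cv2.resize(a[165:285,290:450],(400,300),interpolation=cv2.INTER_CUBIC)
c=cv2.resize(w[130:310,160:400],(400,300),interpolation=cv2.INTER_CUBIC)
cv2.imwrite("pics/c3.png",np.hstack([b,c]))
```

```text
[ 0.1155 -0.      0.2116] 13.05 [ 0.9001 -0.3308  0.5561]
```

View pics/c3.png

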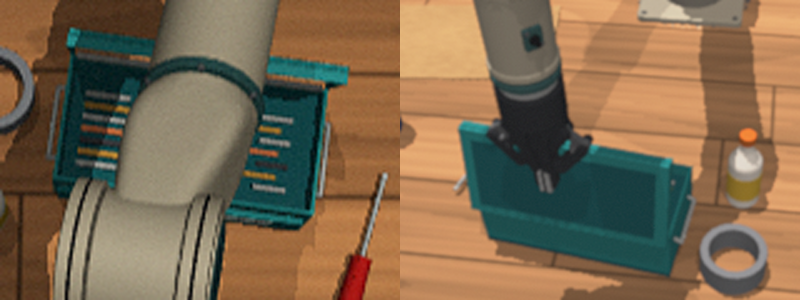

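The fingertips are behind the lid, at about (545,180) in the right half. Both drawer fronts look flush with the rim in the left half. I'll swing the lid along its arc.

Run:
```python
from h import *
import cv2
s=.125;f=.011
def P(t,off=0):
    return W(.07-s*np.cos(t)+(.018+off)*np.sin(t)+f,0,.09+s*np.sin(t)+(.018+off)*np.cos(t))
try:
    for t in np.r_[np.arange(1.4,.0,-.14),0.0]:
        h=move_l(P(t),R,velocity=.08,force_limit=30)
        print(round(t,2),h,read_contact_force(),round(read_time(),1))
        if h and t>.1: break
    else:
        print(move_l(P(0)-[0,0,.008],R,velocity=.04,force_limit=20),L(read_position()),read_contact_force())
        wait(.3)
        move_l(P(0)+[0,0,.15],R,velocity=.2)
        move_l(W(-.17,0,.3),R,velocity=.25)
finally:
    print(read_time())
    a=camera("top");w=camera("scene")
    b=cv2.resize(a[165:285,290:450],(400,300),interpolation=cv2.INTER_CUBIC)
    c=cv2.resize(w[130:310,160:400],(400,300),interpolation=cv2.INTER_CUBIC)
    cv2.imwrite("pics/c4.png",np.hstack([b,c]))
```

```text
1.4 False [0.2164 0.3934 0.568 ] 13.8
1.26 False [0.6557 1.0373 0.3982] 14.1
1.12 False [0.4272 0.8853 0.4093] 14.5
0.98 False [0.2405 0.583  0.1744] 14.9
0.84 False [0.1339 0.1966 1.2216] 15.2
0.7 False [-0.5029 -0.8439 -0.1246] 15.6
0.56 False [-0.0146  0.2816 -0.9724] 16.0
0.42 False [ 0.1316 -0.8178  0.012 ] 16.3
0.28 False [-0.2469  0.638   0.9161] 16.7
0.14 False [-0.0988 -0.8011 -0.6499] 17.1
0.0 False [-0.1457  0.509   1.3665] 17.4
True [-0.0436 -0.0001  0.108 ] [-2.863   1.2275 10.6661]
19.5417
```

View pics/c4.png

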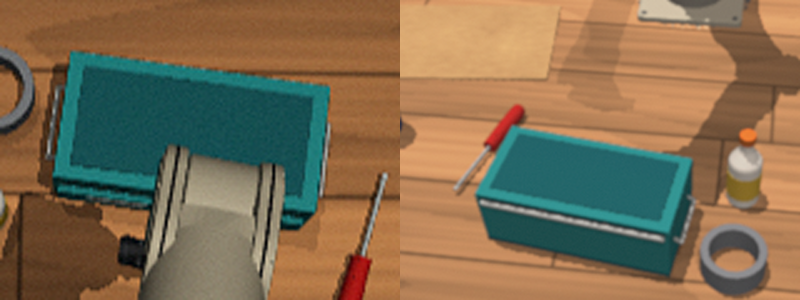

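The lid lies flat and shut, and pressing on it stopped at z = 0.108, its shut height. I'll move the arm clear for one last check of the drawer fronts.

Run:
```python
from h import *
import cv2
set_joints([1.058,.628,.038,1.517,-.027,.996,-.02])
a=camera("top");print(read_time())
cv2.imwrite('pics/c5.png',cv2.resize(a[165:285,290:450],None,fx=5,fy=5,interpolation=cv2.INTER_CUBIC))
for y in(.13,.01,-.01,-.13):u,v=proj("top",W(-.078,y,.062));print((u-290)*5,(v-165)*5)
o=cv2.imread("pics/top0.png")
for n,(r0,r1,c0,c1) in dict(bottle=(233,262,270,296),tape=(180,222,266,306),sd=(233,305,418,448),can=(260,295,490,540),jar=(203,238,497,540),carton=(210,248,125,178)).items():
    print(n,(cv2.absdiff(a,o)[r0:r1,c0:c1].max(2)>60).mean())
```

```text
21.6417
122.14860466252532 386.9603283312037
338.85500636843034 416.4415824776229
375.0355856195691 421.3636745047661
592.4973552494919 450.9476906995916
bottle 0.0
tape 0.006547619047619048
sd 0.0
can 0.0
jar 0.0
carton 0.0
```

View pics/c5.png

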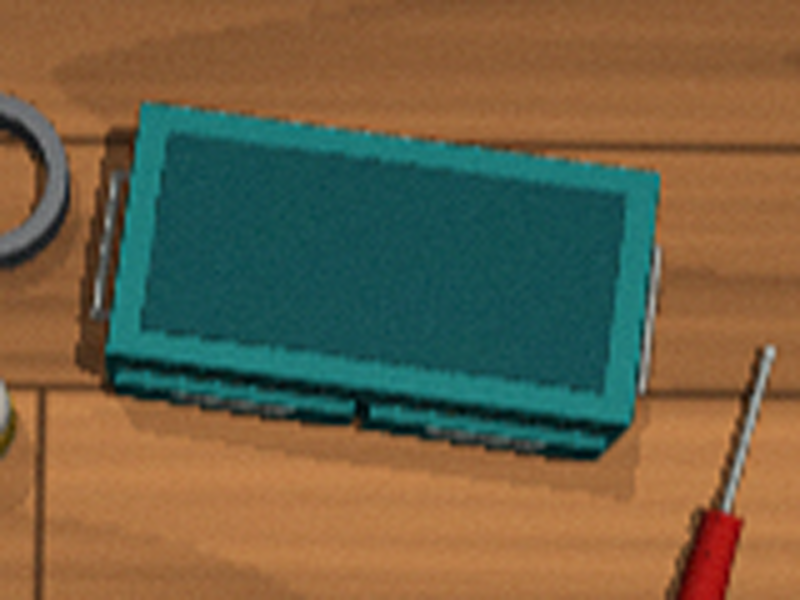

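The lid is shut. Both drawer fronts lie on the predicted home edge, from (122,387) to (592,451), and none of the bystanders has moved.

```bash
python3 -c "
from bench import *
print(finish_job())"
```

```text
the job is handed in; nothing more can be done
None
```

I pushed both drawers home, then shut the lid, and handed the job in at about 22 s; in the final camera check the chest was fully closed, the bystanders unmoved and the hand clear, but the judge returned no verdict.

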